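# Nip a raw clay tumbler in the bench calliper

## Task

Gauge the small straight-sided clay tumbler: set it down gently and upright on the bed of the bench calliper between the two jaws, let go, then roll the calliper's recessed thumbwheel with a light fingertip, stroke by stroke, until the sliding jaw has pushed the tumbler home against the fixed jaw and both jaws hold it snugly. Move the jaw only by its thumbwheel, press the wheel and squeeze the raw clay no more than lightly, leave the other pots and tools where they are, and leave the tumbler nipped in the calliper.

Things in the scene. Friction and masses are not known exactly. Their poses are not given: they have to be found in the camera images.
- gauge: The bench calliper, fixed to the table: flat grey bed 90 x 260 x 12 mm, long side along its own y. Origin under the bed's centre, z up. Fixed jaw at its +y end, sliding jaw in the middle, thumbwheel housing at its -y end (62 mm in x, 64 mm in y, centred at y = -85 mm, top 58 mm above the table). It closes along its own +y.
- anvil: The fixed jaw: steel block 40 mm wide (x), 20 mm thick (y), from the bed's top to 40 mm above it. Origin at the foot of its gripping face, which looks to the gauge's -y and stands at gauge y = +95 mm, 12 mm above the table.
- jaw: The sliding jaw: steel block 40 mm wide (x), 16 mm thick (y), top 36 mm above the bed. Origin at the foot of its gripping face, which looks to gauge +y. It starts 65 to 80 mm from the fixed jaw and can close to 35 mm. It is geared to the thumbwheel: 1 mm to gauge +y for each 1.5 mm the top of the rim is rolled to +y; it stays where it is left. A direct push over 3 N by the robot fails.
- wheel: The thumbwheel: worn knurled steel, radius 22 mm, 12 mm thick, axle along the gauge's x, fixed bearings; origin on it. It runs out of true: the height of its rim changes by up to 1.2 mm either way as it turns, in an unknown place. Only the top 7 to 9 mm of it stands out of the slot. Turning it takes about 1.7 N at the rim with the jaw free, 2.3 N pushing the tumbler. Pressing it over 30 N fails.
- rim_top (a point): Mean highest point of the wheel's rim (true height +-1.2 mm): gauge x = 0, y = -85 mm, 66 mm above the table. Roll to +y to close; a flat fingertip rolls it while it covers this point. Grip is by friction (0.45 to 0.7), so the press bounds the squeeze: 7 to 10 N is right. Once nipped, the finger slips and its drag stays above 2 N even when it pauses. A squeeze over 10 N fails.
- bed_top (a point): Point on the top of the bed (12 mm above the table) where the tumbler's axis comes when it stands against the fixed jaw: gauge x = 0, y = +69 mm.
- tumbler: The small straight-sided raw clay tumbler, open at the top: 52 mm outside diameter, 62 mm high, wall 4 mm, about 0.12 kg, stands upright on the table to the robot's left. Origin at the centre of its underside, z up along its axis.
- tall_cup: Bystander: taller clay cup that flares from 48 mm at the foot to 68 mm at the rim, 95 mm high, loose, 120 to 200 mm from the tumbler. Origin under its centre.
- bowl: Bystander: clay bowl 110 mm wide, 45 mm high, loose. Origin under its centre.
- saucer: Bystander: clay saucer 120 mm wide, 16 mm high, loose. Origin under its centre.
- rib: Bystander: flat wooden rib 50 x 90 x 6 mm, loose. Origin under its centre.
- loop_tool: Bystander: loop trimming tool, 165 mm long, 28 mm wide at most, about 12 mm high, loose. Origin at the end of its wooden handle, where the ferrule starts.
- brush: Bystander: brush lying on the table, loose. Origin under its centre.
Not all that is in view belongs to the job. Leave any black or turquoise look-alike of the tumbler alone.

How it is judged:
By the outcome, as a careful person would: the job done as asked, in the order asked, and still so for the second after the job is handed in, with the robot touching nothing.
It also fails if it takes over 61 s, if anything falls off the work surface, if the arm or the gripper's body presses on something with over 40 N, if the wrist force passes 120 N, or if a joint passes its speed limit or range.

## Robot

A 6-joint arm with a two-finger parallel gripper is mounted at the origin on the work surface. World frame = base frame: x ahead of the robot, y to its left, z up, the work surface at z = 0. Lengths are in mm, angles in rad, forces in N, time in s.
With the tool pointing down it reaches from about 225 to 725 mm from the base axis. Payload 3.1 kg.
Tool frame: the origin (TCP) lies on the front face of the gripper's body, between the roots of the fingers; the fingertips stand 73 mm ahead of it and the grasp point (between the pads) lies 54 mm ahead of it; z points along the fingers, y is the line along which they close (so a half turn about z gives the same grasp; the last joint's range is limited). The gripper opens to 85 mm and grips with 20 to 120 N. Pads are 22 mm wide; open, the fingers measure 114 mm over their backs; the gripper's body (76 mm by 85 mm) begins 54 mm behind the grasp point. The pads swing forward as they close: fully open they stand 13 mm farther back than shut.
Start: joints at [1.213, 0.048, 0.099, 1.622, 0, 1.443], TCP at [119.594, 511.19, 303.912] pointing down, gripper open.
Joint ranges: [-2.91, 2.91], [-0.99, 1.94], [-1.21, 1.42], [-2.12, 2.29], [-1.49, 1.47], [-3.14, 3.14]. Speed limits (rad/s): [2.79, 2.79, 3.14, 3.14, 3.14, 3.14].

## Interface

Orientations are given as a rotation vector (axis times angle).
In Python, from rig import r gives the robot as it stands. The module is installed in compiled form; this text tells all that it offers.
- The arm moves only by the tool drive_tool, never from a script. Its argument "increments" is a list of rows, each a list of 7 numbers: the closure, from -1 (fully open) to 1 (shut), then the shift along the tool's x, y, z normalised to -1 to 1, where 1 is 15 cm, then the turn, a rotation vector about the tool's x, y, z normalised to -1 to 1, where 1 is pi rad. In form: [[jaw, tx, ty, tz, wx, wy, wz], ...]. A call has 1 to 12 rows; each row is the pose to reach, as a shift and turn from the pose commanded when the call began, along the tool's axes at that moment, turning the shorter way round; what a row does not reach only later rows make up. A row lasts 1/10 s, in which the tool goes at most 50 mm and 8.59 degrees, less where a joint would pass 70% of its speed; a pose out of reach is approached as far as the arm can. A call with a number of a shift or a turn outside -1 to 1 is refused whole. A call with a gripper value outside its range is refused whole. The fingers move at their own pace and stop on an object; "squeeze" is the grip in N (left out, the last holds). Time passes only in rows, so rows that repeat a pose let the fingers close. It gives the time, the measured TCP pose, the force, the opening and the grip force at its end, in the units of the state.
- r.read_state(): the state, without advancing time (a new reading comes with each control period).
- r.get_image(name): name is "scene" or "top" or "wrist"; returns (picture, depth): 420x560x3 uint8, red, green, blue; 420x560 float32, mm along the optical axis (not along the pixel's ray), 0 where there is no reading.
- r.camera_model(name): a dict with "K" (3x3 intrinsics, pixels), "D" ([k1, k2, p1, p2, k3] as OpenCV has them; the pictures are not rectified), "extrinsics" (4x4, takes a point from camera to world coordinates). Camera axes: x right, y up, looking along -z (the intrinsics and any distortion apply to the point x, -y, -z); pixel columns grow to the right and rows downward; lengths in mm; the calibration is good to about 2 mm. A picture is of the moment at which its call begins: read the wrist's pose just before it. camera_model takes no time and is no camera call; for the wrist camera it gives the pose at the moment of the call.
- r.job_done(): hands the job in; it is judged then, once.
Trained networks look in the newest picture that a camera, given by its name, has taken for a name from the list of things; names that differ only in an ending like _2 or _b are one class to them, and where a whole thing is asked for, a point or a joint stands for the part that bears it (a point fixed in the world has none). Each returns a list of dicts, best first, with "p" (0 to 1); they miss things now and then, are a little off and sometimes report something else, mostly with a low value. They report only what shows in the picture. A call takes as long as a camera call. They do not tell look-alikes from the thing itself.
- r.spot_in(camera, thing): "point" ([x, y, z] in mm, in the coordinates of the camera as it stood for that picture, good to about 4 mm: the middle of the surface that is visible of it).
- r.place_of(camera, thing): "point" ([x, y, z] in mm, in the coordinates of the camera as it stood for that picture, good to about 4 mm: a listed point, or the origin of a listed thing).
The state is a dict: "time": time; "joint_positions": joint angles; "joint_velocities": joint speeds; "joint_torque": joint torques, N m; "tcp_pos": TCP position; "eef_rot": TCP orientation; "ft_force": force on the tool from outside, world axes, zero at the start; "wrist_torque": the same for the moment, N m; "width": opening from 0.0 (shut) to 1.0 (fully open); "finger_force": force on a finger pad.
Only numpy, scipy, OpenCV 4.12 (cv2) and the standard library are available. Lean on these libraries where they do the work, as an engineer would, in place of code of your own. Each camera call takes 0.05 s, during which the arm holds its last target. There are 200 camera calls.

## Working session

There is one attempt and no reset: what is moved stays moved. The work goes in short steps, Python scripts to look and compute and a tool call to move; the robot and the scene stay as the last step left them, time stands still between calls to the robot, and variables do not carry over. Pictures are saved under pics/ and viewed, at most 10 in all, crops included, and the job is handed in when it is done.

Besides the shell and the picture viewer there is one more tool, called after "Emit:" by a JSON object that holds its "fn" and its "kwargs", one argument or row to a line. drive_tool: Moves the arm, as the interface text tells. Scaled input: -1 to 1 covers 15 cm each way for a shift and pi rad each way for a turn. Its arguments: {"type":"object","properties":{"increments":{"type":"array"},"squeeze":{"type":"number"}},"required":["increments"]}

```bash
mkdir -p pics; cat > h.py <<'E'
import numpy as np, cv2
from rig import r
def w(cam,p):
    T=np.array(r.camera_model(cam)["extrinsics"]); return (T@np.append(p,1))[:3]
def px(cam,P):
    m=r.camera_model(cam);T=np.linalg.inv(np.array(m["extrinsics"]));c=(T@np.append(P,1))[:3]
    q=cv2.projectPoints(np.array([[c[0],-c[1],-c[2]]]),np.zeros(3),np.zeros(3),np.array(m["K"],float),np.array(m["D"],float))[0]
    return q.ravel()
def cloud(cam,depth):
    m=r.camera_model(cam);H,W=depth.shape
    u,v=np.meshgrid(np.arange(W),np.arange(H))
    n=cv2.undistortPoints(np.stack([u,v],-1).reshape(-1,1,2).astype(float),np.array(m["K"],float),np.array(m["D"],float)).reshape(H,W,2)
    c=np.stack([n[...,0]*depth,-n[...,1]*depth,-depth,np.ones_like(depth)],-1)
    return (c@np.array(m["extrinsics"]).T)[...,:3]
def save(im,name): cv2.imwrite("pics/"+name,im[...,::-1])
E
python3 - <<'E'
from h import *
s=r.read_state();print({k:np.round(v,3) for k,v in s.items()})
for c in ("scene","top"):
    im,d=r.get_image(c);save(im,c+"0.png");np.save(c+"_d.npy",d);np.save(c+"_i.npy",im)
    print(c,np.round(r.camera_model(c)["extrinsics"],2).tolist())
for t in ("tumbler","gauge","anvil","jaw","wheel","rim_top","bed_top","tall_cup"):
    for o in r.place_of("top",t)[:3]:
        P=w("top",o["point"]);print(t,round(o["p"],2),P.round(),px("top",P).round())
E
```

```text
{'time': np.float64(0.0), 'joint_positions': array([ 1.213,  0.049,  0.098,  1.622, -0.   ,  1.443]), 'joint_velocities': array([-0.002, -0.001,  0.001,  0.001, -0.   , -0.002]), 'joint_torque': array([ 0.0000e+00, -3.3879e+01,  3.2001e+01,  2.0000e-02, -0.0000e+00,
        0.0000e+00]), 'tcp_pos': array([119.425, 510.787, 302.707]), 'eef_rot': array([-0.36 , -3.12 ,  0.004]), 'ft_force': array([ 1.569, -0.201, -0.593]), 'wrist_torque': array([-0.051, -0.025,  0.006]), 'finger_force': np.float64(0.0), 'width': np.float64(0.999)}
scene [[0.64, -0.55, 0.53, 1217.13], [0.76, 0.48, -0.43, -581.64], [-0.02, 0.68, 0.73, 1026.6], [0.0, 0.0, 0.0, 1.0]]
top [[-0.0, 1.0, -0.07, 436.95], [-1.0, -0.0, -0.01, -8.93], [-0.01, 0.07, 1.0, 1297.43], [0.0, 0.0, 0.0, 1.0]]
tumbler 0.92 [509. 278.  -0.] [174. 216.]
tumbler 0.85 [327. 184.   4.] [209. 287.]
tumbler 0.73 [466. 122.  -5.] [234. 233.]
gauge 0.87 [ 575. -102.    0.] [320. 191.]
anvil 0.46 [591.  -1.   7.] [281. 184.]
jaw 0.71 [585. -85.  13.] [314. 187.]
jaw 0.46 [591.  -3.   8.] [282. 185.]
wheel 0.44 [ 568. -182.   42.] [353. 192.]
rim_top 0.65 [ 569. -181.   65.] [353. 191.]
bed_top 0.62 [586. -29.  12.] [292. 186.]
tall_cup 0.75 [467. 380.   2.] [134. 232.]
tall_cup 0.61 [ 566. -182.   43.] [353. 193.]
```

View pics/top0.png

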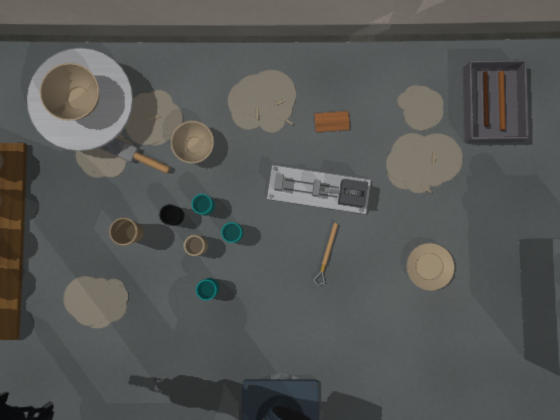

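View pics/scene0.png

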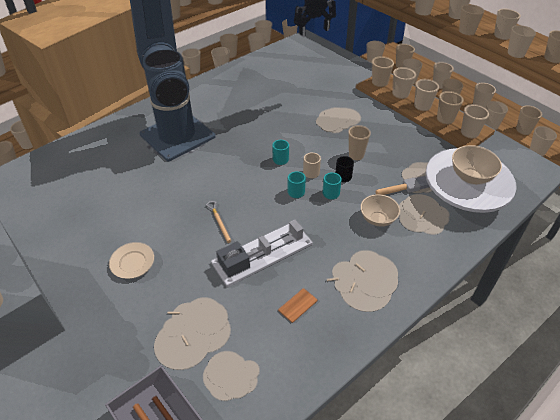

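The top view shows these candidates for the tumbler:
- Clay, small: (194,245)
- Clay, taller and flared: (124,231), the tall cup
- Teal: (203,204), (232,232) and (207,290)
- Black: (172,215)

I choose the small clay one at (194,245). The gauge is at (320,190), with the fixed jaw on its left (world +y).

```bash
python3 - <<'E'
from h import *
im=np.load("top_i.npy");d=np.load("top_d.npy");P=cloud("top",d)
save(cv2.resize(im[150:310,100:390],None,fx=2.7,fy=2.7,interpolation=cv2.INTER_CUBIC),"crop1.png")
for n,(u,v) in dict(tumb=(194,245),black=(172,215),t1=(203,204),t2=(232,232),t3=(207,290),tall=(124,231)).items():
    q=P[v-16:v+17,u-16:u+17].reshape(-1,3); zt=np.percentile(q[:,2],97); q=q[q[:,2]>max(zt-12,20)]
    (cx,cy),rad=cv2.minEnclosingCircle(q[:,:2].astype(np.float32)); print(n,round(cx),round(cy),'r',round(rad,1),'ztop',zt.round(1))
q=P[155:225,255:385].reshape(-1,3)
b=q[(q[:,2]>7)&(q[:,2]<70)]; print(len(b),cv2.minAreaRect(b[:,:2].astype(np.float32)))
(c,sz,a)=cv2.minAreaRect(b[:,:2].astype(np.float32))
print(np.percentile(P[300:340,300:340,2],[5,50,95]))
E
```

```text
tumb 438 115 r 124.2 ztop 63.3
black 477 145 r 158.9 ztop 63.6
t1 494 105 r 127.0 ztop 63.5
t2 454 70 r 80.4 ztop 63.4
t3 374 97 r 123.3 ztop 63.3
tall 450 202 r 211.5 ztop 97.6
3384 ((572.1314697265625, -96.36842346191406), (295.2391052246094, 169.48780822753906), 85.20975494384766)
[-4.57053585 -0.38573381  3.93493284]
```

View pics/crop1.png

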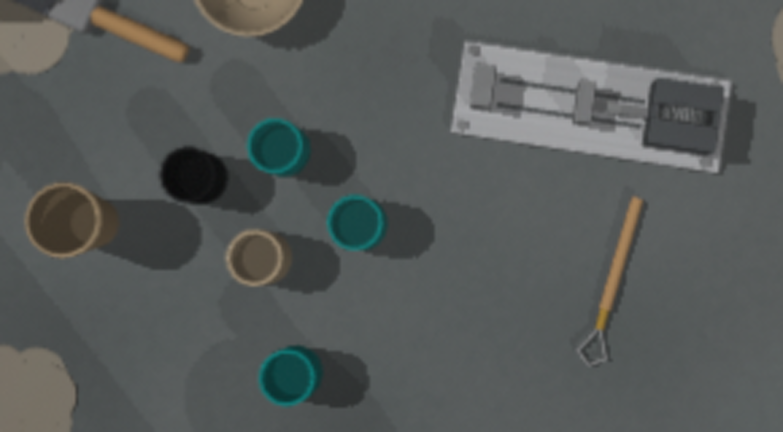

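The crop confirms the choice: the small beige tumbler is at crop (258,258). The flared cup is at (65,220), and the teal and black cups around it are look-alikes.

```bash
cat >> h.py <<'E'
def ray(cam,uv,z):
    m=r.camera_model(cam);n=cv2.undistortPoints(np.array(uv,float).reshape(-1,1,2),np.array(m["K"],float),np.array(m["D"],float)).reshape(-1,2)
    T=np.array(m["extrinsics"]);D=np.c_[n[:,0],-n[:,1],-np.ones(len(n))]@T[:3,:3].T
    return T[:3,3]+D*((z-T[2,3])/D[:,2])[:,None]
E
python3 - <<'E'
from h import *
im=np.load("top_i.npy");d=np.load("top_d.npy");P=cloud("top",d)
for n,(u,v) in dict(tumb=(194,245),black=(172,215),t1=(203,204),t2=(232,232),t3=(207,290),tall=(124,231)).items():
    q=P[v-14:v+15,u-14:u+15][d[v-14:v+15,u-14:u+15]>0].reshape(-1,3); zt=np.percentile(q[:,2],95); q=q[abs(q[:,2]-zt)<8]
    print(n,np.median(q,0).round(),q[:,:2].min(0).round(),q[:,:2].max(0).round(),zt.round(1))
g=cv2.cvtColor(im,cv2.COLOR_RGB2GRAY)
m=np.zeros_like(g);m[155:225,255:385]=(g[155:225,255:385]>125)*255
n,l,st,_=cv2.connectedComponentsWithStats(cv2.morphologyEx(m,cv2.MORPH_CLOSE,np.ones((5,5))));i=1+np.argmax(st[1:,4])
ys,xs=np.where(l==i)
W=ray("top",np.c_[xs,ys],12.)[:,:2].astype(np.float32)
R=cv2.minAreaRect(W);print(R,cv2.boxPoints(R).round().tolist())
q=P[155:225,255:385];k=(q[...,2]>35)&(q[...,2]<75)
yy,xx=np.where(k)
for u in range(270,370,3):
    s=xx+255==u
    if s.sum()>2: t=q[yy[s],xx[s]]; print(u,s.sum(),np.median(t,0).round(1))
E
```

```text
tumb [434. 214.  62.] [410. 189.] [459. 239.] 62.3
black [510. 278.  62.] [486. 251.] [534. 300.] 62.8
t1 [539. 196.  62.] [512. 171.] [561. 221.] 62.6
t2 [466. 123.  62.] [442.  98.] [491. 148.] 62.5
t3 [325. 183.  62.] [300. 158.] [351. 208.] 62.6
tall [468. 384.  95.] [435. 347.] [500. 411.] 97.0
((578.62353515625, -96.92257690429688), (256.7711181640625, 88.65108489990234), 81.25287628173828) [[515.0, -217.0], [603.0, -231.0], [642.0, 23.0], [554.0, 37.0]]
276 17 [594.8  11.5  51.9]
279 16 [593.5   4.   51.5]
282 11 [600.1  -3.6  51.7]
315 17 [580.  -86.8  46.3]
318 16 [578.8 -94.3  48.1]
339 7 [ 547.2 -147.2   44. ]
342 24 [ 567.6 -153.5   57.1]
345 24 [ 567.8 -161.    56. ]
348 25 [ 565.8 -168.2   57.6]
351 26 [ 564.1 -175.8   56.2]
354 26 [ 564.  -183.    58.2]
357 26 [ 561.7 -190.6   57.5]
360 26 [ 562.4 -198.1   56.4]
363 24 [ 563.7 -205.5   56.7]
366 14 [ 574.7 -213.2   56.8]
```

Emit:
{"fn": "drive_tool", "kwargs": {
  "increments": [
    [-1,-0.833,-0.483,0,0,0,0],
    [-1,-0.833,-0.483,0,0,0,0],
    [-1,-0.833,-0.483,0,0,0,0],
    [-1,-0.833,-0.483,0,0,0,0]
  ],
  "squeeze": 20
}}

```text
time: 0.9
tcp_pos: [227.9, 409.4, 304.2]
eef_rot: [0.37, 3.118, -0.001]
ft_force: [-0.3, 0.2, 0.6]
width: 1.001
finger_force: 0.0
```

Emit:
{"fn": "drive_tool", "kwargs": {
  "increments": [
    [-1,-0.833,-0.483,0,0,0,0],
    [-1,-0.833,-0.483,0,0,0,0],
    [-1,-0.833,-0.483,0,0,0,0],
    [-1,-0.833,-0.483,0,0,0,0]
  ]
}}

```text
time: 1.3
tcp_pos: [332.9, 310.6, 303.9]
eef_rot: [0.371, 3.118, -0.001]
ft_force: [-0.4, 0.3, 0.5]
width: 0.999
finger_force: 0.0
```

Emit:
{"fn": "drive_tool", "kwargs": {
  "increments": [
    [-1,-0.833,-0.483,0.2,0,0,0.474],
    [-1,-0.833,-0.483,0.2,0,0,0.474],
    [-1,-0.833,-0.483,0.2,0,0,0.474],
    [-1,-0.833,-0.483,0.2,0,0,0.474],
    [-1,-0.833,-0.483,0.2,0,0,0.474],
    [-1,-0.833,-0.483,0.2,0,0,0.474],
    [-1,-0.833,-0.483,0.2,0,0,0.474],
    [-1,-0.833,-0.483,0.2,0,0,0.474],
    [-1,-0.833,-0.483,0.2,0,0,0.474],
    [-1,-0.833,-0.483,0.2,0,0,0.474],
    [-1,-0.833,-0.483,0.2,0,0,0.474]
  ]
}}

```text
time: 2.4
tcp_pos: [434.6, 215.4, 273.9]
eef_rot: [-2.378, -2.053, -0.0]
ft_force: [-0.2, -0.3, 0.2]
width: 1.004
finger_force: 0.0
```

```bash
python3 - <<'E'
from h import *
print(np.round(r.camera_model("wrist")["extrinsics"],2).tolist())
im,d=r.get_image("wrist");save(im,"wrist1.png")
s=r.read_state();print(s["tcp_pos"],px("wrist",[434,214,62]))
P=cloud("wrist",d)
u,v=px("wrist",[434,214,62]).astype(int)
mk=(d>0)&(abs(P[...,2]-60)<5)&(np.hypot(P[...,0]-434,P[...,1]-214)<45)
q=P[mk][:,:2].astype(np.float32);print(len(q),cv2.minEnclosingCircle(q),q.min(0),q.max(0),q.mean(0))
for o in r.place_of("wrist","tumbler")[:4]: print(o["p"],w("wrist",o["point"]).round(1))
E
```

```text
[[0.99, 0.14, 0.04, 446.14], [-0.15, 0.95, 0.27, 283.7], [-0.0, -0.27, 0.96, 343.17], [0.0, 0.0, 0.0, 1.0]]
[434.70492209 215.19750551 273.94583107] [277.3221011  194.34055035]
895 ((435.43328857421875, 212.53074645996094), 25.95171356201172) [410.10263 186.91536] [461.1606  238.41286] [435.6623  212.63057]
0.95 [429.7 210.5   0.6]
0.82 [538.7 191.   -4.3]
0.74 [325.4 181.6   0.8]
0.68 [466.7 118.5  -2.3]
```

View pics/wrist1.png

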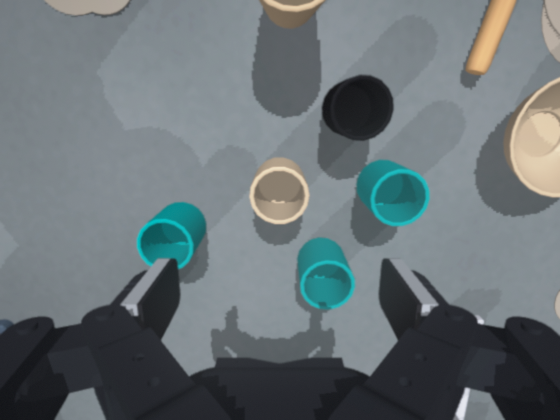

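The wrist view shows the beige tumbler at (279,195), about 3 mm from below the tool. The teal cups are clear of the finger line.

Emit:
{"fn": "drive_tool", "kwargs": {
  "increments": [
    [-1,-0.017,0.007,0.3,0,0,0],
    [-1,-0.017,0.007,0.6,0,0,0],
    [-1,-0.017,0.007,0.8,0,0,0],
    [-1,-0.017,0.007,0.8,0,0,0]
  ]
}}

```text
time: 2.9
tcp_pos: [431.8, 210.6, 148.4]
eef_rot: [-2.374, -2.051, 0.016]
ft_force: [0.0, -0.0, 0.2]
width: 1.0
finger_force: 0.0
```

Emit:
{"fn": "drive_tool", "kwargs": {
  "increments": [
    [-1,0,0,0.15,0,0,0],
    [-1,0,0,0.3,0,0,0],
    [-1,0,0,0.427,0,0,0],
    [-1,0,0,0.427,0,0,0],
    [-1,0,0,0.427,0,0,0]
  ]
}}

```text
time: 3.4
tcp_pos: [436.6, 212.0, 91.6]
eef_rot: [2.378, 2.052, 0.003]
ft_force: [0.4, -0.1, 0.1]
width: 0.998
finger_force: 0.0
```

Emit:
{"fn": "drive_tool", "kwargs": {
  "increments": [
    [0,0,0,0,0,0,0],
    [0.3,0,0,0,0,0,0],
    [0.5,0,0,0,0,0,0],
    [0.7,0,0,0,0,0,0],
    [0.7,0,0,0,0,0,0],
    [0.7,0,0,0,0,0,0]
  ],
  "squeeze": 20
}}

```text
time: 4.0
tcp_pos: [436.7, 211.9, 91.5]
eef_rot: [2.379, 2.051, 0.004]
ft_force: [-1.4, 0.2, 6.4]
width: 0.591
finger_force: 21.8
```

Emit:
{"fn": "drive_tool", "kwargs": {
  "increments": [
    [0.7,0,0,-0.05,0,0,0],
    [0.7,0,0,-0.2,0,0,0],
    [0.7,0,0,-0.4,0,0,0],
    [0.7,0,0,-0.6,0,0,0],
    [0.7,0,0,-0.8,0,0,0],
    [0.7,0,0,-0.87,0,0,0]
  ]
}}

```text
time: 4.6
tcp_pos: [437.0, 211.8, 223.8]
eef_rot: [2.378, 2.05, 0.007]
ft_force: [0.8, -0.2, -0.6]
width: 0.595
finger_force: 21.4
```

Emit:
{"fn": "drive_tool", "kwargs": {
  "increments": [
    [0.7,-0.1,0.05,0,0,0,0],
    [0.7,-0.28,0.15,0,0,0,0],
    [0.7,-0.51,0.276,0,0,0,0],
    [0.7,-0.765,0.414,0,0,0,0]
  ]
}}

```text
time: 5.0
tcp_pos: [479.8, 88.1, 219.0]
eef_rot: [-2.377, -2.052, 0.002]
ft_force: [0.3, 0.0, -1.3]
width: 0.59
finger_force: 21.4
```

Emit:
{"fn": "drive_tool", "kwargs": {
  "increments": [
    [0.7,-0.255,0.138,0,0,0,0],
    [0.7,-0.51,0.276,0,0,0,0],
    [0.7,-0.765,0.414,0,0,0,0]
  ]
}}

```text
time: 5.3
tcp_pos: [524.4, -35.5, 218.8]
eef_rot: [-2.378, -2.05, 0.002]
ft_force: [0.3, 0.6, -1.3]
width: 0.589
finger_force: 21.4
```

Emit:
{"fn": "drive_tool", "kwargs": {
  "increments": [
    [0.7,-0.255,0.138,0,0,0,0],
    [0.7,-0.51,0.276,0,0,0,0],
    [0.7,-0.7,0.38,0,0,0,0],
    [0.7,-0.765,0.414,0,0,0,0],
    [0.7,-0.765,0.414,0,0,0,0]
  ]
}}

```text
time: 5.8
tcp_pos: [568.8, -157.7, 218.6]
eef_rot: [-2.38, -2.046, 0.002]
ft_force: [0.2, 0.7, -1.6]
width: 0.593
finger_force: 21.5
```

```bash
python3 - <<'E'
from h import *
s=r.read_state();print(s["tcp_pos"],s["eef_rot"],s["width"],s["ft_force"])
im,d=r.get_image("wrist");save(im,"wrist2.png")
np.savez("w2.npz",im=im,d=d,P=cloud("wrist",d))
for t in ("anvil","jaw","bed_top","gauge"):
    for o in r.place_of("wrist",t)[:2]: print(t,round(o["p"],2),w("wrist",o["point"]).round(1))
E
```

```text
[ 568.79972903 -157.68188161  218.60410557] [-2.38027109e+00 -2.04648168e+00  1.94683050e-03] 0.5926097273906822 [ 0.15126238  0.72748528 -1.58720863]
jaw 0.7 [582.6 -83.5   8.6]
bed_top 0.94 [592.6 -30.2  15.8]
gauge 0.94 [ 5.806e+02 -9.750e+01  2.000e-01]
gauge 0.19 [ 380.8 -109.2    1.5]
```

View pics/wrist2.png

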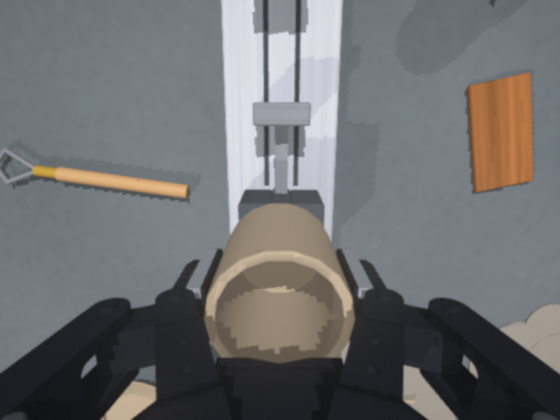

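The wrist view shows the bed between columns 225 and 340, the sliding jaw at (281,114) and the fixed jaw at (282,15). The housing front is at row 192, and the tumbler is held upright. Next I refine the gauge pose.

```bash
python3 - <<'E'
from h import *
D=np.load("w2.npz");im,d,P=D["im"],D["d"],D["P"]
g=cv2.cvtColor(im,cv2.COLOR_RGB2GRAY).astype(int)
L=[];R=[]
for v in range(5,180,5):
    row=g[v]; b=row>150
    xs=np.where(b[200:360])[0]+200
    if len(xs)>20: L.append((xs[0],v));R.append((xs[-1],v))
for n,e in (("L",L),("R",R)):
    W=ray("wrist",e,12.); vx,vy,x0,y0=cv2.fitLine(W[:,:2].astype(np.float32),cv2.DIST_HUBER,0,.01,.01).ravel()
    print(n,'x at y=-30',x0+vx/vy*(-30-y0),'slope dx/dy',vx/vy,len(e))
# jaw tops via depth
for n,(v0,v1,z0,z1) in dict(jaw=(85,140,44,54),anvil=(0,60,48,58),hous=(150,230,54,62)).items():
    p=P[v0:v1,230:330]; k=(p[...,2]>z0)&(p[...,2]<z1)&(d[v0:v1,230:330]>0); q=p[k]
    print(n,len(q),np.median(q,0).round(1)); print(cv2.minAreaRect(q[:,:2].astype(np.float32)))
print(np.median(P[20:90,310:330,2]))
# gray profile along mid columns
print(g[0:200:2,281].tolist()); print(g[0:60,292].tolist())
E
```

```text
L x at y=-30 544.7436 slope dx/dy 0.15085447 35
R x at y=-30 634.45 slope dx/dy 0.14726491 35
jaw 1359 [580.4 -90.9  47.5]
((580.6015625, -91.0042724609375), (15.469011306762695, 39.81509017944336), 81.435302734375)
anvil 0 [nan nan nan]
((0.0, 0.0), (0.0, 0.0), 0.0)
hous 596 [ 584.4 -155.2   57.2]
((570.4510498046875, -158.14822387695312), (16.565258026123047, 62.31413650512695), 78.18452453613281)
11.564256089621495
[141, 140, 141, 141, 141, 141, 141, 141, 142, 141, 142, 142, 142, 142, 143, 143, 179, 220, 221, 221, 221, 222, 222, 222, 222, 222, 222, 222, 222, 222, 223, 222, 222, 223, 223, 223, 223, 222, 213, 209, 207, 208, 208, 208, 208, 208, 209, 208, 208, 209, 207, 170, 158, 157, 157, 160, 160, 162, 161, 159, 156, 155, 136, 107, 105, 106, 106, 106, 106, 107, 106, 107, 146, 159, 159, 158, 159, 159, 158, 158, 151, 145, 145, 145, 145, 144, 144, 144, 144, 145, 144, 143, 143, 142, 143, 142, 137, 90, 81, 80]
[139, 140, 140, 139, 139, 139, 140, 140, 140, 140, 140, 139, 140, 140, 141, 140, 140, 141, 140, 141, 141, 141, 141, 141, 142, 141, 142, 141, 142, 142, 141, 142, 142, 150, 180, 212, 220, 221, 220, 221, 221, 221, 221, 221, 221, 221, 221, 221, 221, 222, 221, 222, 221, 221, 222, 221, 221, 222, 222, 222]
  return _methods._mean(a, axis=axis, dtype=dtype,
  ret = um.true_divide(
```

```bash
python3 - <<'E'
from h import *
print(ray("wrist",[[281,32.5],[281,103]],12.)); print(ray("wrist",[[281,102.5],[281,101.5]],48.))
yaw=-.148
for o in (-97.5,-96.5):
    pass
gy=np.array([np.sin(.148),np.cos(.148)])
A=ray("wrist",[[281,32.5]],12.)[0,:2]; print("bed_top",A-26*gy,"rim",A-180*gy,"place(-4)",A-30*gy)
print(r.camera_model("wrist")["extrinsics"][:3,3] if hasattr(r.camera_model("wrist")["extrinsics"],'shape') else '')
E
```

```text
[[589.31204558 -31.95599877  12.        ]
 [581.9960268  -82.1917158   12.        ]]
[[581.82907379 -82.42877712  48.        ]
 [581.92383866 -81.77798007  48.        ]]
bed_top [585.47807797 -57.67176616] rim [ 562.76919288 -209.98823453] place(-4) [584.88823679 -61.62803806]
[580.34334082 -86.53040755 289.51954598]
```

Emit:
{"fn": "drive_tool", "kwargs": {
  "increments": [
    [0.7,0.15,0.002,0,0,0,0],
    [0.7,0.4,0.005,0,0,0,0],
    [0.7,0.65,0.008,0,0,0,0],
    [0.7,0.822,0.01,0,0,0,0],
    [0.7,0.822,0.01,0,0,0,0]
  ]
}}

```text
time: 6.55
tcp_pos: [588.7, -30.1, 220.7]
eef_rot: [-2.372, -2.058, -0.002]
ft_force: [0.2, 0.1, -2.0]
width: 0.587
finger_force: 21.5
```

Emit:
{"fn": "drive_tool", "kwargs": {
  "increments": [
    [0.7,0,0,0.15,0,0,0],
    [0.7,0,0,0.35,0,0,0],
    [0.7,0,0,0.52,0,0,0],
    [0.7,0,0,0.64,0,0,0],
    [0.7,0,0,0.7,0,0,0],
    [0.7,0,0,0.72,0,0,0],
    [0.7,0,0,0.72,0,0,0]
  ]
}}

```text
time: 7.25
tcp_pos: [589.0, -34.8, 112.8]
eef_rot: [2.379, 2.051, 0.0]
ft_force: [-0.4, -1.0, -0.9]
width: 0.589
finger_force: 21.5
```

Emit:
{"fn": "drive_tool", "kwargs": {
  "increments": [
    [0.7,0,0,0.02,0,0,0],
    [0.7,0,0,0.04,0,0,0],
    [0.7,0,0,0.047,0,0,0],
    [0.7,0,0,0.053,0,0,0],
    [0.7,0,0,0.053,0,0,0]
  ]
}}

```text
time: 7.75
tcp_pos: [588.9, -34.8, 104.4]
eef_rot: [-2.38, -2.051, 0.0]
ft_force: [-0.5, -0.1, -2.1]
width: 0.59
finger_force: 21.5
```

Emit:
{"fn": "drive_tool", "kwargs": {
  "increments": [
    [0.7,0,0,0.005,0,0,0],
    [0.7,0,0,0.005,0,0,0]
  ]
}}

```text
time: 7.95
tcp_pos: [588.9, -34.8, 103.6]
eef_rot: [2.38, 2.051, 0.0]
ft_force: [0.3, 0.1, -1.3]
width: 0.588
finger_force: 21.6
```

Emit:
{"fn": "drive_tool", "kwargs": {
  "increments": [
    [0.7,0,0,0.003,0,0,0],
    [0.7,0,0,0.003,0,0,0],
    [0.7,0,0,0.005,0,0,0],
    [0.7,0,0,0.005,0,0,0]
  ]
}}

```text
time: 8.35
tcp_pos: [588.9, -34.8, 103.6]
eef_rot: [2.379, 2.051, 0.0]
ft_force: [-2.0, -0.4, 2.5]
width: 0.593
finger_force: 21.9
```

Emit:
{"fn": "drive_tool", "kwargs": {
  "increments": [
    [0.1,0,0,0.005,0,0,0],
    [-0.2,0,0,0.005,0,0,0],
    [-0.4,0,0,0.005,0,0,0],
    [-0.7,0,0,0.005,0,0,0],
    [-1,0,0,0.005,0,0,0],
    [-1,0,0,0.005,0,0,0]
  ]
}}

```text
time: 8.95
tcp_pos: [588.9, -34.8, 101.9]
eef_rot: [-2.38, -2.051, 0.0]
ft_force: [0.1, 0.7, 0.1]
width: 1.001
finger_force: 0.0
```

Emit:
{"fn": "drive_tool", "kwargs": {
  "increments": [
    [-1,0,0,-0.1,0,0,0],
    [-1,0,0,-0.3,0,0,0],
    [-1,0,0,-0.55,0,0,0],
    [-1,0,0,-0.75,0,0,0],
    [-1,0,0,-0.75,0,0,0]
  ]
}}

```text
time: 9.45
tcp_pos: [591.9, -35.3, 222.6]
eef_rot: [2.372, 2.045, 0.013]
ft_force: [0.8, 0.1, 0.6]
width: 0.999
finger_force: 0.0
```

Emit:
{"fn": "drive_tool", "kwargs": {
  "increments": [
    [1,-0.3,-0.01,0,0,0,0],
    [1,-0.645,-0.01,0,0,0,0],
    [1,-0.645,-0.01,0,0,0,0]
  ]
}}

```text
time: 9.75
tcp_pos: [572.4, -135.3, 215.1]
eef_rot: [2.384, 2.042, -0.003]
ft_force: [0.4, 0.9, -0.1]
width: 0.516
finger_force: 0.0
```

Emit:
{"fn": "drive_tool", "kwargs": {
  "increments": [
    [1,-0.3,-0.01,0,0,0,0],
    [1,-0.645,-0.01,0,0,0,0],
    [1,-0.645,-0.01,0,0,0,0],
    [1,-0.645,-0.01,0,0,0,0],
    [1,-0.645,-0.01,0,0,0,0]
  ]
}}

```text
time: 10.25
tcp_pos: [557.4, -224.7, 214.7]
eef_rot: [-2.379, -2.051, -0.001]
ft_force: [0.5, 0.9, 0.9]
width: -0.001
finger_force: 0.0
```

```bash
python3 - <<'E'
from h import *
s=r.read_state();print(s["tcp_pos"],s["eef_rot"],s["width"],s["ft_force"])
im,d=r.get_image("wrist");save(im,"wrist3.png")
P=cloud("wrist",d);np.savez("w3.npz",im=im,d=d,P=P)
for t in ("rim_top","wheel","bed_top","tumbler","jaw"):
    for o in r.place_of("wrist",t)[:2]: print(t,round(o["p"],2),w("wrist",o["point"]).round(1))
c=np.array([567.1,-181.4]);gx=np.array([.989,-.1475]);gy=np.array([.1475,.989])
G=np.stack([(P[...,:2]-c)@gx,(P[...,:2]-c)@gy],-1)
k=(d>0)&(P[...,2]>60)&(P[...,2]<70)&(np.abs(G[...,1])<30)&(np.abs(G[...,0])<30)
print("wheel",k.sum(),[ (G[k].min(0)).round(1),G[k].max(0).round(1),G[k].mean(0).round(1)],np.percentile(P[k][:,2],[50,98]))
k=(d>0)&(P[...,2]>54)&(P[...,2]<61)&(np.abs(G[...,1])<45)&(np.abs(G[...,0])<40)
print("housing",k.sum(),np.percentile(G[k],[1,99],axis=0).round(1),np.median(P[k][:,2]))
k=(d>0)&(P[...,2]>68)&(P[...,2]<80)&(np.abs(G[...,1]-148)<45)&(np.abs(G[...,0])<40)
print("tumbler",k.sum(),cv2.minEnclosingCircle(G[k].astype(np.float32)) if k.any() else '')
k=(d>0)&(P[...,2]>44)&(P[...,2]<54)&(np.abs(G[...,0])<22)&(G[...,1]>60)
print("jaws",np.histogram(G[k][:,1],bins=np.arange(60,220,4)))
E
```

```text
[ 557.44194327 -224.74912928  214.69964491] [-2.37858521e+00 -2.05108229e+00 -8.45564882e-04] -0.0006964947969968938 [0.5456219 0.8983956 0.914013 ]
rim_top 0.82 [ 567.3 -185.2   64.2]
wheel 0.84 [ 569.2 -182.9   40.9]
bed_top 0.46 [ 566.4 -182.5   66.1]
jaw 0.94 [581.9 -81.5  10.2]
wheel 672 [array([ -5.5, -17.3]), array([ 5.9, 11.6]), array([ 0.2, -2.7])] [62.83135038 64.87249528]
housing 7476 [[-30.1 -34.1]
 [ 30.1  28.5]] 57.132589691059636
tumbler 0 
jaws (array([  0,   0,   0,   0,   0, 278, 443, 389,   0,   0,   0,   0,   0,
         0,   0,   0,   0,   0,   0,   0,   0,   0,   0,   0,   0,   0,
         0,   0,   0,   0,   0,   0,   0,   0,   0,   0,   0,   0,   0]), array([ 60,  64,  68,  72,  76,  80,  84,  88,  92,  96, 100, 104, 108,
       112, 116, 120, 124, 128, 132, 136, 140, 144, 148, 152, 156, 160,
       164, 168, 172, 176, 180, 184, 188, 192, 196, 200, 204, 208, 212,
       216]))
```

View pics/wrist3.png

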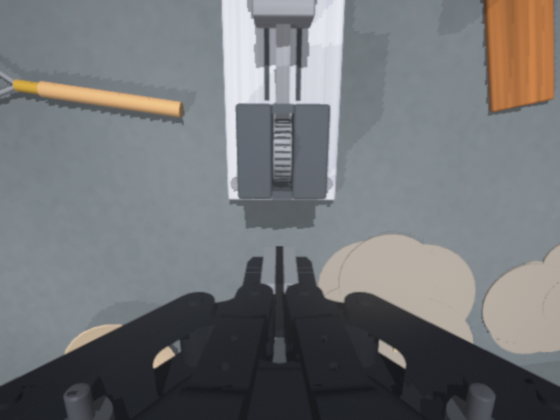

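The wrist view shows the wheel at (283,150) in its housing, the sliding jaw at (283,15) and the shut fingers at (280,260). Before touching the wheel I zoom in on the fingertips.

```bash
python3 - <<'E'
from h import *
D=np.load("w3.npz");im,d,P=D["im"],D["d"],D["P"]
save(cv2.resize(np.clip(im[235:345,220:340].astype(int)*2,0,255).astype(np.uint8),None,fx=5,fy=5,interpolation=cv2.INTER_NEAREST),"tip.png")
t=np.array([557.44,-224.75,214.7]);gx=np.array([.989,-.1475]);gy=np.array([.1475,.989])
for v in (250,258,266,280,300):
    print(v,[(u,*np.round([(P[v,u,:2]-t[:2])@gx,(P[v,u,:2]-t[:2])@gy,t[2]-P[v,u,2]],0).astype(int)) for u in range(248,314,4) if t[2]-P[v,u,2]<100])
E
```

```text
250 [(268, np.int64(-3), np.int64(12), np.int64(64)), (272, np.int64(-2), np.int64(12), np.int64(64)), (276, np.int64(0), np.int64(12), np.int64(64)), (280, np.int64(2), np.int64(12), np.int64(65)), (284, np.int64(3), np.int64(12), np.int64(65)), (288, np.int64(5), np.int64(12), np.int64(65)), (292, np.int64(7), np.int64(12), np.int64(64))]
258 [(252, np.int64(-10), np.int64(7), np.int64(65)), (256, np.int64(-9), np.int64(7), np.int64(66)), (260, np.int64(-7), np.int64(8), np.int64(65)), (264, np.int64(-5), np.int64(12), np.int64(56)), (268, np.int64(-3), np.int64(11), np.int64(57)), (272, np.int64(-2), np.int64(11), np.int64(57)), (276, np.int64(0), np.int64(11), np.int64(57)), (280, np.int64(2), np.int64(11), np.int64(57)), (284, np.int64(3), np.int64(11), np.int64(57)), (288, np.int64(5), np.int64(12), np.int64(57)), (292, np.int64(6), np.int64(12), np.int64(56)), (296, np.int64(9), np.int64(8), np.int64(64)), (300, np.int64(10), np.int64(7), np.int64(66)), (304, np.int64(12), np.int64(8), np.int64(65)), (308, np.int64(14), np.int64(8), np.int64(65))]
266 [(248, np.int64(-11), np.
[... 1748 characters left out ...]
int64(13), np.int64(22)), (260, np.int64(-5), np.int64(13), np.int64(23)), (264, np.int64(-3), np.int64(13), np.int64(23)), (268, np.int64(-2), np.int64(13), np.int64(23)), (272, np.int64(-1), np.int64(12), np.int64(24)), (276, np.int64(0), np.int64(5), np.int64(36)), (280, np.int64(2), np.int64(5), np.int64(36)), (284, np.int64(3), np.int64(4), np.int64(37)), (288, np.int64(4), np.int64(13), np.int64(24)), (292, np.int64(5), np.int64(12), np.int64(24)), (296, np.int64(7), np.int64(13), np.int64(24)), (300, np.int64(8), np.int64(13), np.int64(23)), (304, np.int64(9), np.int64(12), np.int64(24)), (308, np.int64(10), np.int64(13), np.int64(23)), (312, np.int64(12), np.int64(12), np.int64(24))]
```

View pics/tip.png

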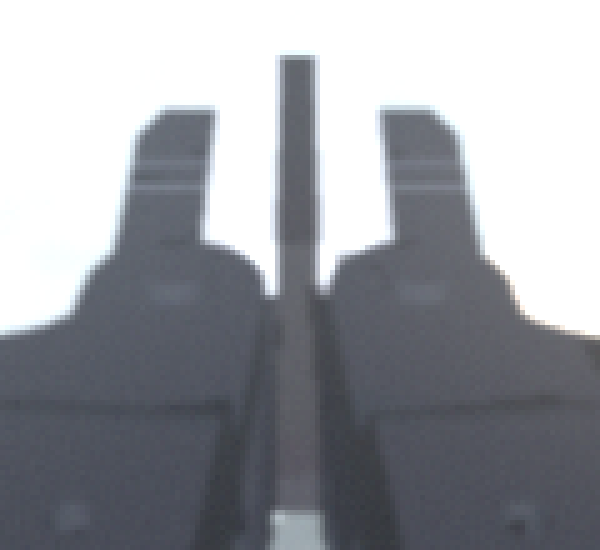

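Emit:
{"fn": "drive_tool", "kwargs": {
  "increments": [
    [1,0.228,0.021,0,0,0,0],
    [1,0.228,0.021,0.2,0,0,0],
    [1,0.228,0.021,0.37,0,0,0],
    [1,0.228,0.021,0.45,0,0,0],
    [1,0.228,0.021,0.48,0,0,0],
    [1,0.228,0.021,0.48,0,0,0],
    [1,0.228,0.021,0.48,0,0,0]
  ]
}}

```text
time: 11.25
tcp_pos: [566.2, -192.8, 144.1]
eef_rot: [2.378, 2.049, 0.001]
ft_force: [0.2, -0.0, -0.3]
width: -0.001
finger_force: 0.0
```

Emit:
{"fn": "drive_tool", "kwargs": {
  "increments": [
    [1,0,0,0.013,0,0,0],
    [1,0,0,0.023,0,0,0],
    [1,0,0,0.027,0,0,0],
    [1,0,0,0.027,0,0,0]
  ]
}}

```text
time: 11.65
tcp_pos: [565.5, -192.4, 138.7]
eef_rot: [2.38, 2.051, 0.0]
ft_force: [0.0, -1.0, -0.8]
width: -0.001
finger_force: 0.0
```

Emit:
{"fn": "drive_tool", "kwargs": {
  "increments": [
    [1,0,0,0.007,0,0,0],
    [1,0,0,0.007,0,0,0]
  ]
}}

```text
time: 11.85
tcp_pos: [565.6, -192.4, 137.5]
eef_rot: [2.38, 2.051, 0.0]
ft_force: [-0.6, 0.2, -0.0]
width: 0.0
finger_force: 0.0
```

Emit:
{"fn": "drive_tool", "kwargs": {
  "increments": [
    [1,0,0,-0.015,0,0,0],
    [1,0.018,0,-0.015,0,0,0],
    [1,0.018,0,-0.005,0,0,0],
    [1,0.018,0,0,0,0,0],
    [1,0.018,0,0,0,0,0]
  ]
}}

```text
time: 12.35
tcp_pos: [565.9, -189.6, 137.6]
eef_rot: [2.38, 2.051, 0.0]
ft_force: [-0.7, -0.3, -0.4]
width: -0.0
finger_force: 0.0
```

Emit:
{"fn": "drive_tool", "kwargs": {
  "increments": [
    [1,0,0,0.005,0,0,0],
    [1,0,0,0.005,0,0,0]
  ]
}}

```text
time: 12.55
tcp_pos: [565.9, -189.6, 137.4]
eef_rot: [2.38, 2.051, 0.0]
ft_force: [-1.5, 0.5, 4.1]
width: 0.002
finger_force: 1.9
```

Emit:
{"fn": "drive_tool", "kwargs": {
  "increments": [
    [1,0,0,0.004,0,0,0],
    [1,0.007,0,0.004,0,0,0],
    [1,0.014,0,0.004,0,0,0],
    [1,0.02,0,0.004,0,0,0],
    [1,0.02,0,0.004,0,0,0]
  ]
}}

```text
time: 13.05
tcp_pos: [566.3, -187.7, 137.4]
eef_rot: [2.379, 2.049, -0.003]
ft_force: [-2.3, -2.8, 6.5]
width: -0.001
finger_force: 2.8
```

Emit:
{"fn": "drive_tool", "kwargs": {
  "increments": [
    [1,0.008,0,0.002,0,0,0],
    [1,0.016,0,0.002,0,0,0],
    [1,0.024,0,0.002,0,0,0],
    [1,0.03,0,0.002,0,0,0],
    [1,0.03,0,0.002,0,0,0]
  ]
}}

```text
time: 13.55
tcp_pos: [567.0, -183.4, 137.4]
eef_rot: [2.379, 2.048, -0.003]
ft_force: [-2.8, -1.3, 6.3]
width: 0.001
finger_force: 3.3
```

Emit:
{"fn": "drive_tool", "kwargs": {
  "increments": [
    [1,0.008,0,0.002,0,0,0],
    [1,0.016,0,0.002,0,0,0],
    [1,0.024,0,0.003,0,0,0],
    [1,0.03,0,0.003,0,0,0],
    [1,0.03,0,0.003,0,0,0]
  ]
}}

```text
time: 14.05
tcp_pos: [567.6, -179.1, 137.5]
eef_rot: [2.378, 2.048, -0.003]
ft_force: [-4.0, -1.3, 7.5]
width: 0.002
finger_force: 4.1
```

Emit:
{"fn": "drive_tool", "kwargs": {
  "increments": [
    [1,0.008,0,0.001,0,0,0],
    [1,0.016,0,0.001,0,0,0],
    [1,0.02,0,0.001,0,0,0],
    [1,0.02,0,0.001,0,0,0]
  ]
}}

```text
time: 14.45
tcp_pos: [568.2, -175.8, 137.3]
eef_rot: [2.378, 2.048, -0.002]
ft_force: [-3.4, -0.1, 8.7]
width: 0.002
finger_force: 4.1
```

Emit:
{"fn": "drive_tool", "kwargs": {
  "increments": [
    [1,0,0,-0.04,0,0,0],
    [1,-0.05,0,-0.04,0,0,0],
    [1,-0.095,0,-0.04,0,0,0],
    [1,-0.095,0,-0.04,0,0,0]
  ]
}}

```text
time: 14.85
tcp_pos: [565.7, -190.0, 140.6]
eef_rot: [-2.381, -2.049, 0.001]
ft_force: [0.2, 0.9, -0.3]
width: -0.003
finger_force: 0.0
```

```bash
cat > jaw.py <<'E'
from h import *
s=r.read_state();print(s["tcp_pos"].round(1),s["ft_force"].round(1))
im,d=r.get_image("wrist");P=cloud("wrist",d);np.savez("last.npz",im=im,d=d)
c=np.array([567.1,-181.4]);gx=np.array([.989,-.1475]);gy=np.array([.1475,.989])
G=np.stack([(P[...,:2]-c)@gx,(P[...,:2]-c)@gy],-1)
k=(d>0)&(P[...,2]>44)&(P[...,2]<51)&(np.abs(G[...,0])<18)&(G[...,1]>60)&(G[...,1]<150)
print("jaw top Gy",np.percentile(G[k][:,1],[2,50,98]).round(1),k.sum())
k=(d>0)&(P[...,2]>68)&(P[...,2]<80)&(np.abs(G[...,1]-155)<50)&(np.abs(G[...,0])<40)
q=G[k];print("tumbler rim",k.sum(),q.min(0).round(1) if len(q) else '',q.max(0).round(1) if len(q) else '')
for t in ("jaw",):
    for o in r.place_of("wrist",t)[:1]: print(t,round(o["p"],2),w("wrist",o["point"]).round(1))
E
python3 jaw.py
```

```text
[ 565.7 -190.   140.6] [ 0.2  0.9 -0.3]
jaw top Gy [ 92.   99.  106.2] 3156
tumbler rim 0  
jaw 0.76 [587.6 -74.3   7.5]
```

Emit:
{"fn": "drive_tool", "kwargs": {
  "increments": [
    [1,0,0,0.02,0,0,0],
    [1,0,0,0.033,0,0,0],
    [1,0,0,0.036,0,0,0],
    [1,0,0,0.036,0,0,0]
  ]
}}

```text
time: 15.35
tcp_pos: [566.2, -188.9, 137.7]
eef_rot: [2.378, 2.05, 0.0]
ft_force: [-2.3, 0.5, 6.6]
width: 0.004
finger_force: 3.5
```

Emit:
{"fn": "drive_tool", "kwargs": {
  "increments": [
    [1,0.008,0,0.002,0,0,0],
    [1,0.016,0,0.002,0,0,0],
    [1,0.024,0,0.003,0,0,0],
    [1,0.032,0,0.003,0,0,0],
    [1,0.04,0,0.003,0,0,0]
  ]
}}

```text
time: 15.85
tcp_pos: [566.9, -184.1, 137.8]
eef_rot: [2.378, 2.048, -0.003]
ft_force: [-3.9, -1.6, 9.1]
width: 0.003
finger_force: 4.3
```

Emit:
{"fn": "drive_tool", "kwargs": {
  "increments": [
    [1,0.008,0,0,0,0,0],
    [1,0.016,0,0,0,0,0],
    [1,0.024,0,0,0,0,0],
    [1,0.03,0,0,0,0,0]
  ]
}}

```text
time: 16.25
tcp_pos: [567.6, -179.7, 138.0]
eef_rot: [2.377, 2.048, -0.003]
ft_force: [-4.2, -1.3, 9.3]
width: -0.003
finger_force: 4.5
```

Emit:
{"fn": "drive_tool", "kwargs": {
  "increments": [
    [1,0.008,0,-0.001,0,0,0],
    [1,0.016,0,-0.002,0,0,0],
    [1,0.024,0,-0.002,0,0,0],
    [1,0.024,0,-0.002,0,0,0]
  ]
}}

```text
time: 16.65
tcp_pos: [568.3, -175.5, 137.9]
eef_rot: [2.378, 2.049, -0.001]
ft_force: [-2.7, -1.0, 7.2]
width: -0.0
finger_force: 3.8
```

Emit:
{"fn": "drive_tool", "kwargs": {
  "increments": [
    [1,0,0,-0.04,0,0,0],
    [1,-0.05,0,-0.04,0,0,0],
    [1,-0.095,0,-0.04,0,0,0],
    [1,-0.095,0,-0.04,0,0,0]
  ]
}}

```text
time: 17.05
tcp_pos: [565.6, -190.1, 141.1]
eef_rot: [-2.381, -2.049, 0.001]
ft_force: [-0.1, 0.5, 0.0]
width: -0.002
finger_force: 0.0
```

```bash
python3 jaw.py
```

```text
[ 565.6 -190.1  141.1] [-0.1  0.5  0. ]
jaw top Gy [101.1 103.5 106.4] 1272
tumbler rim 0
```

Emit:
{"fn": "drive_tool", "kwargs": {
  "increments": [
    [1,0,0,0.02,0,0,0],
    [1,0,0,0.033,0,0,0],
    [1,0,0,0.038,0,0,0],
    [1,0,0,0.038,0,0,0]
  ]
}}

```text
time: 17.55
tcp_pos: [566.2, -189.1, 138.3]
eef_rot: [2.378, 2.05, 0.0]
ft_force: [-3.9, 0.4, 8.3]
width: 0.002
finger_force: 4.3
```

Emit:
{"fn": "drive_tool", "kwargs": {
  "increments": [
    [1,0.008,0,0.001,0,0,0],
    [1,0.016,0,0.001,0,0,0],
    [1,0.024,0,0.001,0,0,0],
    [1,0.032,0,0.001,0,0,0]
  ]
}}

```text
time: 17.95
tcp_pos: [566.7, -185.5, 138.4]
eef_rot: [2.378, 2.048, -0.003]
ft_force: [-3.6, -2.4, 9.0]
width: 0.004
finger_force: 4.6
```

Emit:
{"fn": "drive_tool", "kwargs": {
  "increments": [
    [1,0.008,0,-0.001,0,0,0],
    [1,0.016,0,-0.002,0,0,0],
    [1,0.024,0,-0.003,0,0,0],
    [1,0.032,0,-0.003,0,0,0]
  ]
}}

```text
time: 18.35
tcp_pos: [567.5, -180.9, 138.7]
eef_rot: [2.378, 2.048, -0.003]
ft_force: [-3.9, -3.2, 8.4]
width: 0.003
finger_force: 4.1
```

Emit:
{"fn": "drive_tool", "kwargs": {
  "increments": [
    [1,0.008,0,0,0,0,0],
    [1,0.016,0,-0.001,0,0,0],
    [1,0.024,0,-0.001,0,0,0],
    [1,0.024,0,-0.001,0,0,0]
  ]
}}

```text
time: 18.75
tcp_pos: [568.2, -177.6, 138.7]
eef_rot: [2.377, 2.047, -0.004]
ft_force: [-2.5, -3.5, 6.7]
width: -0.002
finger_force: 3.6
```

Emit:
{"fn": "drive_tool", "kwargs": {
  "increments": [
    [1,0,0,0.002,0,0,0],
    [1,0,0,0.002,0,0,0],
    [1,0,0,0.002,0,0,0]
  ]
}}

```text
time: 19.05
tcp_pos: [568.3, -177.7, 138.7]
eef_rot: [2.377, 2.047, -0.003]
ft_force: [-2.7, -1.9, 8.0]
width: -0.0
finger_force: 4.1
```

Emit:
{"fn": "drive_tool", "kwargs": {
  "increments": [
    [1,0,0,-0.04,0,0,0],
    [1,-0.04,0,-0.04,0,0,0],
    [1,-0.085,0,-0.04,0,0,0],
    [1,-0.085,0,-0.04,0,0,0]
  ]
}}

```text
time: 19.45
tcp_pos: [565.7, -189.4, 141.5]
eef_rot: [-2.38, -2.049, 0.001]
ft_force: [-0.2, 0.7, 0.6]
width: 0.002
finger_force: 0.0
```

```bash
python3 jaw.py; python3 - <<'E'
from h import *
im,d=r.get_image("top");P=cloud("top",d)
c=np.array([567.1,-181.4]);gx=np.array([.989,-.1475]);gy=np.array([.1475,.989])
G=np.stack([(P[...,:2]-c)@gx,(P[...,:2]-c)@gy],-1)
np.savez("top2.npz",im=im,d=d)
save(cv2.resize(im[150:230,255:385],None,fx=5,fy=5,interpolation=cv2.INTER_CUBIC),"top2.png")
E
```

```text
[ 565.7 -189.4  141.5] [-0.2  0.7  0.6]
jaw top Gy [107.7 107.8 107.9] 4
tumbler rim 0  
jaw 0.33 [ 565.8 -181.9   40.8]
```

View pics/top2.png

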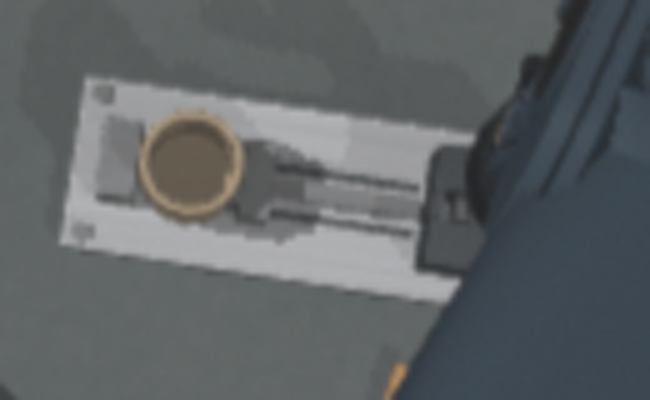

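The top crop shows the tumbler upright at (190,165), close to the fixed jaw at (120,160), with the sliding jaw just behind it. About 3–4 mm remain.

Emit:
{"fn": "drive_tool", "kwargs": {
  "increments": [
    [1,0,0,0.02,0,0,0],
    [1,0,0,0.033,0,0,0],
    [1,0,0,0.038,0,0,0],
    [1,0,0,0.038,0,0,0]
  ]
}}

```text
time: 20.0
tcp_pos: [566.3, -188.6, 138.8]
eef_rot: [2.378, 2.05, 0.0]
ft_force: [-2.9, 1.8, 8.8]
width: -0.005
finger_force: 4.3
```

Emit:
{"fn": "drive_tool", "kwargs": {
  "increments": [
    [1,0.007,0,0.001,0,0,0],
    [1,0.014,0,0.001,0,0,0],
    [1,0.02,0,0.001,0,0,0],
    [1,0.02,0,0.001,0,0,0],
    [1,0.02,0,0.001,0,0,0]
  ]
}}

```text
time: 20.5
tcp_pos: [566.7, -187.6, 138.8]
eef_rot: [2.377, 2.047, -0.004]
ft_force: [-3.7, -2.4, 8.2]
width: -0.001
finger_force: 4.0
```

Emit:
{"fn": "drive_tool", "kwargs": {
  "increments": [
    [1,0.007,0,0,0,0,0],
    [1,0.014,0,0,0,0,0],
    [1,0.02,0,0,0,0,0],
    [1,0.02,0,0,0,0,0],
    [1,0.02,0,0,0,0,0]
  ]
}}

```text
time: 21.0
tcp_pos: [567.9, -184.7, 138.9]
eef_rot: [2.376, 2.046, -0.002]
ft_force: [-2.0, -2.6, 6.1]
width: -0.001
finger_force: 3.3
```

Emit:
{"fn": "drive_tool", "kwargs": {
  "increments": [
    [1,0.007,0,0,0,0,0],
    [1,0.014,0,0,0,0,0],
    [1,0.02,0,0,0,0,0],
    [1,0.02,0,0,0,0,0],
    [1,0.02,0,0,0,0,0]
  ]
}}

```text
time: 21.5
tcp_pos: [568.5, -181.7, 138.8]
eef_rot: [2.376, 2.046, -0.002]
ft_force: [-1.2, -3.6, 6.5]
width: -0.001
finger_force: 3.1
```

Emit:
{"fn": "drive_tool", "kwargs": {
  "increments": [
    [1,0.007,0,0.002,0,0,0],
    [1,0.014,0,0.002,0,0,0],
    [1,0.02,0,0.002,0,0,0],
    [1,0.02,0,0.002,0,0,0],
    [1,0.02,0,0.002,0,0,0],
    [1,0.02,0,0.002,0,0,0],
    [1,0.02,0,0.002,0,0,0]
  ]
}}

```text
time: 22.2
tcp_pos: [569.1, -178.9, 138.8]
eef_rot: [2.375, 2.045, -0.002]
ft_force: [-0.9, -3.8, 7.3]
width: 0.003
finger_force: 3.3
```

Emit:
{"fn": "drive_tool", "kwargs": {
  "increments": [
    [1,0,0,0.001,0,0,0],
    [1,0,0,0.001,0,0,0],
    [1,0,0,0.001,0,0,0]
  ]
}}

```text
time: 22.5
tcp_pos: [569.1, -178.9, 138.8]
eef_rot: [2.375, 2.045, -0.002]
ft_force: [-0.5, -2.8, 7.2]
width: -0.004
finger_force: 3.6
```

Emit:
{"fn": "drive_tool", "kwargs": {
  "increments": [
    [1,0,0,-0.04,0,0,0],
    [1,-0.04,-0.003,-0.04,0,0,0],
    [1,-0.07,-0.003,-0.04,0,0,0],
    [1,-0.07,-0.003,-0.02,0,0,0],
    [1,-0.07,-0.003,-0.005,0,0,0],
    [1,-0.07,-0.003,0,0,0,0],
    [1,-0.07,-0.003,0,0,0,0]
  ]
}}

```text
time: 23.2
tcp_pos: [565.8, -187.7, 138.8]
eef_rot: [2.378, 2.049, -0.001]
ft_force: [-4.0, 1.1, 12.9]
width: -0.002
finger_force: 6.2
```

Emit:
{"fn": "drive_tool", "kwargs": {
  "increments": [
    [1,0.007,0,0,0,0,0],
    [1,0.014,0,0,0,0,0],
    [1,0.02,0,0,0,0,0],
    [1,0.02,0,0,0,0,0],
    [1,0.02,0,0,0,0,0]
  ]
}}

```text
time: 23.7
tcp_pos: [565.9, -186.8, 138.7]
eef_rot: [2.377, 2.045, -0.007]
ft_force: [-5.1, -5.0, 10.9]
width: -0.002
finger_force: 5.6
```

Emit:
{"fn": "drive_tool", "kwargs": {
  "increments": [
    [1,0,0,-0.003,0,0,0],
    [1,0,0,-0.003,0,0,0],
    [1,0.006,0,-0.003,0,0,0],
    [1,0.012,0,-0.003,0,0,0],
    [1,0.012,0,-0.003,0,0,0],
    [1,0.012,0,-0.003,0,0,0],
    [1,0.012,0,-0.003,0,0,0]
  ]
}}

```text
time: 24.4
tcp_pos: [567.0, -184.9, 138.8]
eef_rot: [2.377, 2.045, -0.005]
ft_force: [-1.8, -5.1, 8.6]
width: -0.004
finger_force: 4.3
```

The drag holds at about 5 N through the pause, so the tumbler is nipped. I lift off and check.

Emit:
{"fn": "drive_tool", "kwargs": {
  "increments": [
    [1,0,0,-0.1,0,0,0],
    [1,0,0,-0.3,0,0,0],
    [1,0,0,-0.6,0,0,0],
    [1,0,0,-0.9,0,0,0],
    [1,0.3,0,-1,0,0,0],
    [1,0.3,0,-1,0,0,0],
    [1,0.3,0,-1,0,0,0]
  ]
}}

```text
time: 25.1
tcp_pos: [573.6, -136.6, 287.0]
eef_rot: [2.377, 2.053, 0.001]
ft_force: [0.6, -0.5, -0.8]
width: -0.002
finger_force: 0.0
```

```bash
python3 jaw.py; python3 - <<'E'
from h import *
D=np.load("last.npz");save(D["im"],"wrist4.png")
s=r.read_state();print(s["time"])
E
```

```text
[ 573.6 -136.6  287. ] [ 0.6 -0.5 -0.8]
jaw top Gy [107.8 115.4 123. ] 756
tumbler rim 1062 [-25.2 124.5] [ 25.8 174.2]
jaw 0.51 [ 578.1 -100.9   -3. ]
25.2
```

View pics/wrist4.png

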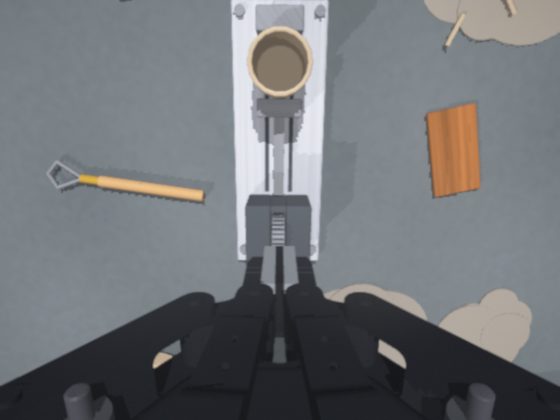

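```bash
python3 - <<'E'
from h import *
D=np.load("last.npz");d=D["d"];P=cloud("wrist",d)
c=np.array([567.1,-181.4]);gx=np.array([.989,-.1475]);gy=np.array([.1475,.989])
G=np.stack([(P[...,:2]-c)@gx,(P[...,:2]-c)@gy],-1)
for n,z0,z1,x0,x1,a,b in (("jaw",44,52,10,19,95,140),("anvil",48,57,14,20,165,215),("anvil-",48,57,-20,-14,165,215),("rim",71,78,-30,30,110,190)):
    X=G[...,0];k=(d>0)&(P[...,2]>z0)&(P[...,2]<z1)&(X>x0)&(X<x1)&(G[...,1]>a)&(G[...,1]<b)
    q=G[k];print(n,len(q),np.percentile(q[:,1],[1,3,97,99]).round(1) if len(q) else '',np.median(P[k][:,2]).round(1), cv2.minEnclosingCircle(q.astype(np.float32)) if n=="rim" else '')
E
```

```text
jaw 169 [106.5 107.3 121.8 121.8] 45.2 
anvil 168 [175.4 175.7 194.3 194.6] 49.1 
anvil- 181 [175.5 176.1 194.6 194.9] 49.2 
rim 504 [124.1 124.9 172.8 173.3] 71.6 ((-0.10782100260257721, 148.7399444580078), 25.29823875427246)
```

The wrist view shows the tumbler upright at (280,62) between the fixed jaw at (280,15) and the sliding jaw at (280,107). The jaw gap measures 52–53 mm for a 52 mm tumbler. The rib and loop tool look undisturbed, and the arm is touching nothing.

```bash
python3 -c "
from rig import r
print(r.job_done())"
```

```text
the job is handed in; nothing more can be done
None
```

The tumbler stands upright on the calliper bed, nipped between both jaws; I closed them with the thumbwheel alone (drag on the wheel held at about 5 N when paused), and the job is handed in at about 25 s.

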